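# Reset a rack battery through its service well

### The job

The e-bike battery on the bench has shut itself off and needs a reset. With closed fingertips, push the round dust cover on top of it aside, reach into the well underneath, press the sunken button fully down and keep it down for about three seconds, then come out and push the cover back until it is fully shut over the well. Pick nothing up: the battery stays where it lies, and so do the things on and around it.

Things in the scene. Friction and masses are not known exactly. Their poses are not given: they have to be found in the camera images.
- battery: Loose dark box-shaped e-bike rack battery, 150 (x) x 300 (y) x 72 (z) mm, about 2.8 kg, lying flat on the bench; origin at the centre of its underside, y along its length. On its flat top: a round well Ø58 mm, 34 mm deep, centred at x 0, y +75 mm, closed by a swivel dust cover; a charge socket disc (2 mm high) at x -42, y -35 mm; a carry handle sticks 36 mm out of the -y end.
- well (a point): Centre of the well's mouth, level with the battery's top (fixed to the battery, same axes). On the well's floor, on the same centre line, stands the reset button, a Ø22 mm plastic plunger whose top is 24 mm below the mouth (10 mm above the floor) when released.
- reset_button (a joint): Reset button, m pressed straight down: 0 released, 0.006 fully down. Spring: moves from 1.5 N, fully down at 5 N; comes back up when let go.
- pivot (a point): Pivot screw of the dust cover, level with the battery's top, 45 mm from the well's centre towards the battery's middle (at y +30 mm of the battery). The cover turns here about the vertical; boss and screw stand 7 mm above the top.
- dust_cover (a joint): Swivel dust cover, rad: 0 shut (lies over the well), grows as it turns clockwise seen from above (towards the battery's +x side), stop at 2.05. A flat grey disc Ø68 x 5 mm on a short arm, its centre 45 mm from the pivot, lying flat on the battery's top; the well's mouth is wholly uncovered from 1.6. Stays where it is left; about 1 N at the stud turns it. It may start slightly ajar.
- stud (a point): Middle of the upright round thumb stud on the dust cover, Ø14 mm, 16 mm high (8 mm of it above and below this point); it stands on the cover's disc 63 mm from the pivot, on the line from the pivot through the disc's centre; its top is 21 mm above the battery's top. It moves with the cover.
- tape_roll: Roll of tape Ø56 x 19 mm lying on the battery's top near its -y end; origin under its centre. Leave alone.
- screwdriver: Screwdriver, 200 mm long, lying along the battery's near (-x) side; origin at its underside. Leave alone.
- pedal: Flat bicycle pedal, about 82 x 120 x 25 mm, lying beside the battery's +x side; origin under its centre. Leave alone.
- lube_bottle: White lubricant bottle Ø42 x 115 mm standing beside the battery's +x side; origin under its centre. Leave alone.
- grease_tub: White grease tub Ø72 x 60 mm standing to the left; origin under its centre. Leave alone.
- cassette: Stack of sprockets, Ø100 x 23 mm, lying to the left; origin under its centre. Leave alone.
- wrench: Steel wrench, 180 mm long, lying to the right; origin at its underside. Leave alone.

How it is judged (in metres and radians):
On the way, in this order (a step that is already met when the one before it is completed fails the run):
1. the dust cover has been swung aside from over the well (turned by more than 1.3 rad) (value of joint dust_cover above 1.3 rad), for 0.2 s.
2. a fingertip keeps the reset button fully down (beyond 4.5 of 6 mm) for 2 s without a break (value of joint reset_button above 0.0045 m and contact force between the fingers and battery above 1 N), for 2 s.
3. the cover is shut over the well again (within 0.1 rad) and the button is up (value of joint dust_cover below 0.1 rad and value of joint reset_button below 0.0015 m), for 0.2 s.
At the end, for the whole second after the job is handed in: The dust cover is shut over the well (within 0.1 rad), the button is back up (within 1.5 mm), and the battery rests flat within 20 mm of where it lay (all of step 3 and distance of battery from where it was at the start of the episode below 0.02 m and angle between battery's own z axis and vertical below 0.05 rad and linear speed of battery below 0.01 m/s); the robot touches nothing.
It fails at once if the battery is shifted by more than 25 mm (distance of battery from where it was at the start of the episode above 0.025 m).
It fails at once if the battery is lifted by more than 8 mm or tipped (height (world z) of battery above 0.008 m or angle between battery's own z axis and vertical above 0.1 rad).
It fails at once if one of the things on or around the battery is moved by more than 30 mm or picked up (distance of any of tape_roll, screwdriver, pedal, lube_bottle, grease_tub, cassette, wrench from where it was at the start of the episode above 0.03 m).
It also fails if it takes over 64 s, if anything falls off the work surface, if the arm or the gripper's body presses on something with over 40 N, if the wrist force passes 120 N, or if a joint passes its speed limit or range.

### The arm

A 6-joint arm with a two-finger parallel gripper is mounted at the origin on the work surface. World frame = base frame: x ahead of the robot, y to its left, z up, the work surface at z = 0. Lengths are in mm, angles in rad, forces in N, time in s.
With the tool pointing down it reaches from about 350 to 875 mm from the base axis. Payload 4.2 kg.
Tool frame: the origin (TCP) lies midway between the tips of the shut fingers; the grasp point (between the pads) lies 19 mm behind it; z points along the fingers, y is the direction in which the jaws open and shut (so a half turn about z gives the same grasp; the last joint's range is limited). The gripper opens to 85 mm and grips with 20 to 120 N. Pads are 22 mm wide; open, the fingers measure 114 mm over their backs; the gripper's body (76 mm by 85 mm) begins 54 mm behind the grasp point. The pads swing forward as they close: fully open they stand 13 mm farther back than shut.
Start: joints at [1.582, 0.385, 0.008, 0, -1.194, -0.259], TCP at [153.263, 605.896, 231.312] pointing down, gripper open.
Joint ranges: [-3.14, 3.14], [-1.21, 2.06], [-1.07, 1.41], [-3.16, 2.05], [-2.99, -0.16], [-3.1, 3.1]. Speed limits (rad/s): [2.79, 2.79, 3.14, 3.14, 3.14, 3.14].

### API

Orientations are given as a unit quaternion [x, y, z, w].
In Python, from bench import arm gives the robot as it stands.
- The arm moves only by the tool send_rows, never from a script. Its arguments are lists of equal length, an entry for each row: "translation": the shift along the tool's x, y, z in mm, a list of three; "dr": the turn, a rotation vector about the tool's x, y, z in degrees, a list of three; "grip": the finger opening in mm, from 0 to 85.4. In form: {"translation": [[dx, dy, dz], ...], "dr": [[ax, ay, az], ...], "grip": [grip, ...]}. A call has exactly 5 rows; each row shifts and turns the commanded pose from where the row before left it, along the tool's axes as they then stand; what a row does not reach is not made up. A row lasts 1/8 s, in which the tool goes at most 62.5 mm and 10.7 degrees, less where a joint would pass 70% of its speed; a pose out of reach is approached as far as the arm can. A call with a gripper value outside its range is refused whole. The fingers move at their own pace and stop on an object; the grip force is fixed at half the most. Time passes only in rows, so rows that do not move let the fingers close, or fill a call up. It gives the time, the measured TCP pose, the force and the opening at its end, in the units of the state.
- arm.read_state(): the state, without advancing time (a new reading comes with each control period).
- arm.get_image(name): name is "scene" or "top"; returns the picture (480x640x3 uint8, red, green, blue); there is no depth.
- arm.camera_info(name): a dict with "fx", "fy", "cx", "cy" (pixels), "D" ([k1, k2, p1, p2, k3] as OpenCV has them; the pictures are not rectified), "cam_to_world" (4x4, takes a point from camera to world coordinates). Camera axes: x right, y down, z forward; pixel columns grow to the right and rows downward; lengths in mm; the calibration is good to about 2 mm. A picture is of the moment at which its call begins. camera_info takes no time and is no camera call.
- arm.job_done(): hands the job in, once; it reports no verdict.
Trained networks look in the newest picture that a camera, given by its name, has taken for a name from the list of things; names that differ only in an ending like _2 or _b are one class to them, and where a whole thing is asked for, a point or a joint stands for the part that bears it (a point fixed in the world has none). Each returns a list of dicts, best first, with "confidence" (0 to 1); they miss things now and then, are a little off and sometimes report something else, mostly with a low value. They report only what shows in the picture. A call takes as long as a camera call.
- arm.search_frame(thing, camera): "xyz" ([x, y, z] in mm, in world coordinates, good to about 4 mm: the middle of the surface that is visible of it).
- arm.place_of(thing, camera): "xyz" ([x, y, z] in mm, in world coordinates, good to about 4 mm: a listed point, or the origin of a listed thing).
The state is a dict: "clock": time; "joints": joint angles; "joint_vel": joint speeds; "joint_efforts": joint torques, N m; "position": TCP position; "ee_rot": TCP orientation; "contact_force": force on the tool from outside, world axes, zero at the start; "wrist_torque": the same for the moment, N m; "gripper_width": finger opening in mm.
Only numpy, scipy, OpenCV 4.12 (cv2) and the standard library are available. Lean on these libraries where they do the work, as an engineer would, in place of code of your own. Each camera call takes 0.05 s, during which the arm holds its last target.

## Working session

There is one attempt and no reset: what is moved stays moved. The work goes in short steps, Python scripts to look and compute and a tool call to move; the robot and the scene stay as the last step left them, time stands still between calls to the robot, and variables do not carry over. Pictures are saved under pics/ and viewed, and the job is handed in when it is done.

Besides the shell and the picture viewer there is one more tool, called after "Request:" by a JSON object that holds its "op" and its "data". send_rows: Moves the arm, as the interface text tells. Its arguments: {"type":"object","properties":{"translation":{"type":"array"},"dr":{"type":"array"},"grip":{"type":"array"}},"required":["translation","dr","grip"]}

```bash
mkdir -p pics; python3 - <<'E'
from bench import arm
import cv2
for n in("scene","top"):
    cv2.imwrite(f"pics/{n}0.png",arm.get_image(n)[:,:,::-1])
    c=arm.camera_info(n);print(n,c)
for n in("scene","top"):
  for t in("well","pivot","stud","battery","tape_roll","lube_bottle"):
    print(n,t,[(round(d['confidence'],2),[round(float(v),1) for v in d['xyz']]) for d in arm.place_of(t,n)][:2])
print(arm.read_state())
E
```

```text
scene {'fx': 490.50130020495715, 'fy': 490.50130020495715, 'cx': 319.7922215268321, 'cy': 239.2011380076395, 'D': array([-0.03201664,  0.        ,  0.        ,  0.        ,  0.        ]), 'cam_to_world': array([[ 1.16030122e-01,  8.36305250e-01, -5.35845630e-01,
         1.18376559e+03],
       [ 9.93232609e-01, -9.49258464e-02,  6.69183722e-02,
        -9.69610007e+01],
       [ 5.09858599e-03, -5.39983900e-01, -8.41659903e-01,
         1.05124956e+03],
       [ 0.00000000e+00,  0.00000000e+00,  0.00000000e+00,
         1.00000000e+00]])}
top {'fx': 612.9600049883279, 'fy': 612.9600049883279, 'cx': 327.58955993239096, 'cy': 235.15771366642636, 'D': array([-0.19545798,  0.        ,  0.        ,  0.        ,  0.        ]), 'cam_to_world': array([[ 8.27810023e-03, -9.82851425e-01,  1.84213328e-01,
         2.90292852e+02],
       [-9.99810240e-01, -1.13837942e-02, -1.58080252e-02,
         5.19446318e+00],
       [ 1.76339867e-02, -1.84047511e-01, -9.82759155e-01,
         1.50097244e+03],
       [ 0.00000000e+00,  0.00000000e+00,  0.00000000e+00,
         1.00000000e+00]])}
scene well
[... 531 characters left out ...]

{'clock': 0.7, 'joints': array([ 1.58162370e+00,  3.84624253e-01,  7.89992595e-03, -4.15100146e-05,
       -1.19400536e+00, -2.58609059e-01]), 'joint_vel': array([-0.00073749, -0.00205653,  0.00161668,  0.0041078 ,  0.00151262,
       -0.00043884]), 'joint_efforts': array([-2.74883532e-04, -3.91946232e+01,  1.88584292e+01,  4.18982238e+00,
       -2.58837017e-04, -1.78784187e-06]), 'position': array([153.23742599, 605.8897922 , 231.35164571]), 'ee_rot': array([ 9.92334396e-01, -1.23581732e-01, -2.35996040e-05, -3.04254266e-05]), 'contact_force': array([-0.14656582,  0.30101204, -0.21235129]), 'wrist_torque': array([-0.02408621, -0.01215647,  0.01602782]), 'gripper_width': 85.45906684215406}
```

View pics/scene0.png

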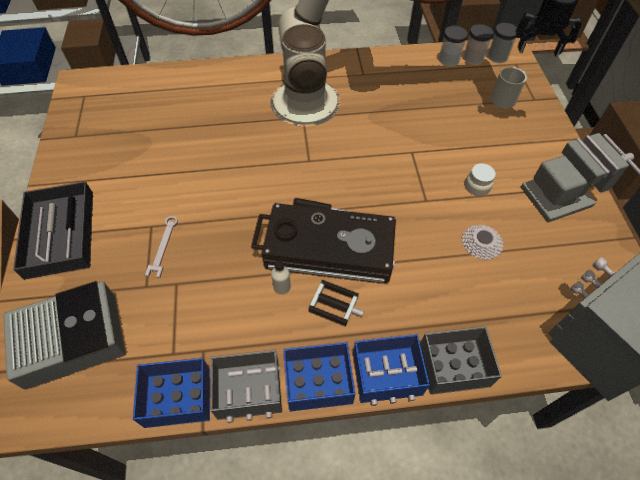

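View pics/top0.png

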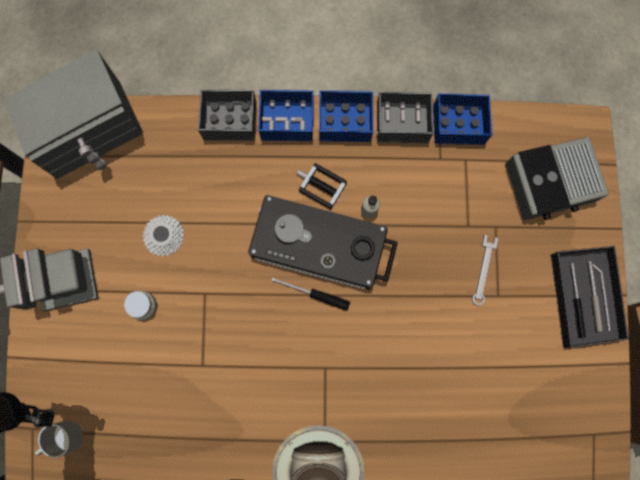

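The scene view shows the battery at about (330,240) px with the disc at (357,240). The top view shows the battery at (318,243), the disc at (289,229), the stud near it, and the tape roll at (363,247). Next I'll zoom in for precision.

```bash
python3 - <<'E'
import cv2
a=cv2.imread("pics/top0.png")[185:300,235:405];cv2.imwrite("pics/topz.png",cv2.resize(a,None,fx=4.7,fy=4.7,interpolation=cv2.INTER_CUBIC))
a=cv2.imread("pics/scene0.png")[190:290,245:405];cv2.imwrite("pics/scenez.png",cv2.resize(a,None,fx=5,fy=5,interpolation=cv2.INTER_CUBIC))
E
```

```text
(no output)
```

View pics/topz.png

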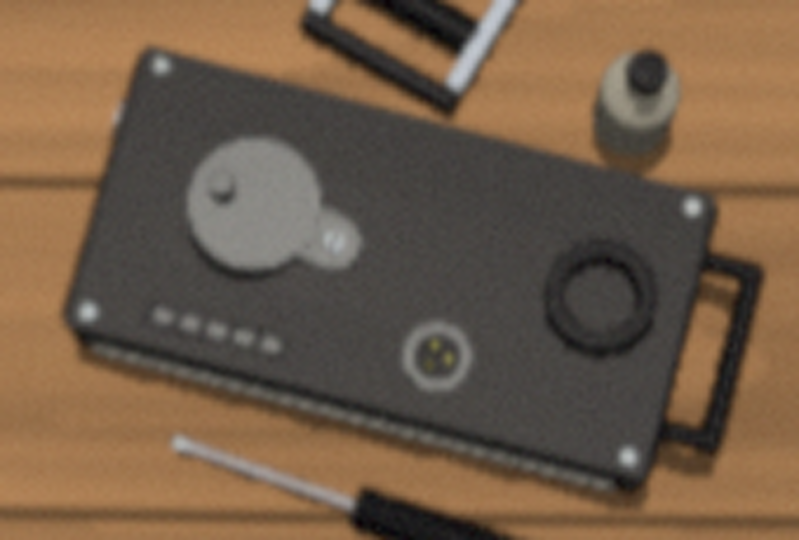

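View pics/scenez.png

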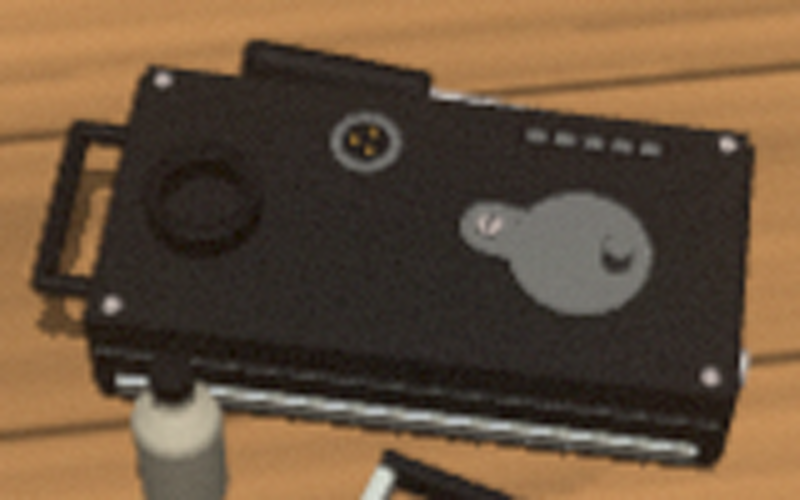

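```bash
cat >h.py <<'E'
from bench import arm
import numpy as np, cv2
def P(cam,uv,z):
    c=arm.camera_info(cam);K=np.array([[c['fx'],0,c['cx']],[0,c['fy'],c['cy']],[0,0,1]])
    n=cv2.undistortPoints(np.array([[uv]],float),K,np.array(c['D']))[0,0]
    M=c['cam_to_world'];d=M[:3,:3]@[n[0],n[1],1];o=M[:3,3]
    return (o+d*(z-o[2])/d[2])
E
python3 - <<'E'
from h import *
loc={'s-+':(-1,1),}
T=dict(ax=((161,65),72),bx=((692,207),72),cx=((87,311),72),dx=((628,457),72),disc=((255,204),77),piv=((334,241),79),stud=((222,180),93),sock=((437,356),74))
S=dict(ax=((710,376),72),bx=((112,304),72),cx=((728,145),72),dx=((163,80),72),disc=((582,253),77),piv=((488,224),79),stud=((618,243),93),sock=((366,141),74))
for cam,D,f,off in(("top",T,4.7,(235,185)),("scene",S,5,(245,190))):
    R={k:P(cam,((u+.5)/f+off[0]-.5,(v+.5)/f+off[1]-.5),z) for k,((u,v),z) in D.items()}
    for k in R:print(cam,k,R[k].round(1))
    c=sum(R[k] for k in('ax','bx','cx','dx'))/4
    y=R['ax']+R['cx']-R['bx']-R['dx'];x=R['ax']+R['bx']-R['cx']-R['dx']
    print('centre',c.round(1),'yaw',np.arctan2(y[1],y[0])-np.pi/2,np.arctan2(x[1],x[0]))
    yh=y/np.linalg.norm(y);print('pivot',c+30*yh,'well',c+75*yh)
    for k in('disc','stud'):
        d=R[k]-R['piv'];print(k,np.linalg.norm(d[:2]),'theta',np.arctan2(y[1],y[0])-np.arctan2(d[1],d[0]))
E
```

```text
top ax [646.2 124.   72. ]
top bx [ 575.4 -147.    72. ]
top cx [518.6 157.9  72. ]
top dx [ 447.8 -114.1   72. ]
top disc [573.4  74.2  77. ]
top piv [554.5  34.   79. ]
top stud [582.2  90.1  93. ]
top sock [497.5 -18.2  74. ]
centre [547.    5.2  72. ] yaw -0.25497253947510234 -0.2562737781578859
pivot [554.57450099  34.22262032  72.        ] well [565.92434861  77.76778031  72.        ]
disc 44.35185701430324 theta 0.18454754236947313
stud 62.5632846596125 theta 0.20393888611387778
scene ax [647.1 125.4  72. ]
scene bx [ 577.3 -145.3   72. ]
scene cx [520.4 158.7  72. ]
scene dx [ 450.  -112.6   72. ]
scene disc [577.2  76.7  77. ]
scene piv [557.3  34.7  79. ]
scene stud [583.6  91.4  93. ]
scene sock [499.5 -16.9  74. ]
centre [548.7   6.5  72. ] yaw -0.2529738274754618 -0.25422391537544775
pivot [556.19973281  35.57236755  72.        ] well [567.46252359  79.14012563  72.        ]
disc 46.52663620871685 theta 0.1892022066845931
stud 62.548881107394045 theta 0.18110068094719578
```

```bash
cat >>h.py <<'E'
from scipy.spatial.transform import Rotation as R
Y0=-0.2545; PIV=np.array([555.4,34.9]); WELL=np.array([566.7,78.5])
def pose(th,tan,z,rad=63):
    h=Y0-th; t=np.array([np.cos(h),np.sin(h)]); r=np.array([-t[1],t[0]])
    return np.r_[PIV+rad*r+tan*t,z],h
def Rh(h): # tool down, x heading h
    x=[np.cos(h),np.sin(h),0];z=[0,0,-1];return R.from_matrix(np.c_[x,np.cross(z,x),z])
def delta(p,h):
    s=arm.read_state();q=R.from_quat(s['ee_rot'])
    print('t',round(s['clock'],2),'at',s['position'].round(1),'F',s['contact_force'].round(1),'w',round(s['gripper_width'],1))
    print('target',np.round(p,1),'tool d',q.inv().apply(p-s['position']).round(1),'dr',np.degrees((q.inv()*Rh(h)).as_rotvec()).round(2))
E
python3 - <<'E'
from h import *
delta(*pose(.19,-28,130)); delta([WELL[0],WELL[1],130],Y0)
E
```

```text
t 0.7 at [153.2 605.9 231.4] F [-0.1  0.3 -0.2] w 85.5
target [557.2 103.8 130. ] tool d [514.8 387.7 101.3] dr [-0.    0.   11.27]
t 0.7 at [153.2 605.9 231.4] F [-0.1  0.3 -0.2] w 85.5
target [566.7  78.5 130. ] tool d [530.2 409.9 101.3] dr [-0.    0.    0.38]
```

Request:
{"op": "send_rows", "data": {"translation": [[34,26,0],[34,26,0],[34,26,0],[34,26,0],[34,26,0]], "dr": [[0,0,0],[0,0,0],[0,0,0],[0,0,0],[0,0,0]], "grip": [0,0,0,0,0]}}

```text
clock: 1.32
position: [286.9, 437.1, 231.5]
ee_rot: [0.992, -0.123, 0.0, -0.0]
contact_force: [0.1, -0.2, -0.6]
gripper_width: 0.4
```

Request:
{"op": "send_rows", "data": {"translation": [[34,26,0],[34,26,0],[34,26,0],[34,26,0],[34,26,0]], "dr": [[0,0,0],[0,0,0],[0,0,0],[0,0,0],[0,0,0]], "grip": [0,0,0,0,0]}}

```text
clock: 1.95
position: [419.9, 269.3, 231.7]
ee_rot: [0.992, -0.123, 0.0, -0.0]
contact_force: [-0.5, 0.7, -0.5]
gripper_width: 0.2
```

Request:
{"op": "send_rows", "data": {"translation": [[34,26,0],[34,26,0],[34,26,0],[34,26,0],[0,0,0]], "dr": [[0,0,0],[0,0,0],[0,0,0],[0,0,0],[0,0,0]], "grip": [0,0,0,0,0]}}

```text
clock: 2.58
position: [526.6, 134.3, 231.1]
ee_rot: [0.992, -0.126, -0.0, 0.0]
contact_force: [0.8, 0.3, -0.0]
gripper_width: -0.0
```

```bash
python3 - <<'E'
from h import *
print(arm.read_state()['joints'])
delta(*pose(.19,-28,130))
E
```

```text
[ 5.48258379e-01  2.46558357e-01 -1.93487865e-01  2.49127737e-04
 -1.13096916e+00  7.70611859e-01]
t 2.58 at [526.6 134.3 231.1] F [ 0.8  0.3 -0. ] w -0.0
target [557.2 103.8 130. ] tool d [ 37.2  21.9 101.1] dr [ 0.02 -0.   11.04]
```

Request:
{"op": "send_rows", "data": {"translation": [[18,11,30],[19,11,30],[0,0,41],[0,0,0],[0,0,0]], "dr": [[0,0,0],[0,0,0],[0,0,5],[0,0,6],[0,0,0]], "grip": [0,0,0,0,0]}}

```text
clock: 3.2
position: [555.7, 106.4, 130.1]
ee_rot: [0.976, -0.217, -0.0, 0.0]
contact_force: [0.1, 0.1, -0.6]
gripper_width: -0.2
```

```bash
python3 - <<'E'
from h import *
delta(*pose(.19,-28,82))
for n in("scene","top"): cv2.imwrite(f"pics/{n}1.png",arm.get_image(n)[:,:,::-1])
a=cv2.imread("pics/top1.png")[185:300,235:405];b=cv2.imread("pics/scene1.png")[170:290,245:405]
cv2.imwrite("pics/z1.png",np.vstack([cv2.resize(a,(400,270)),cv2.resize(b,(400,300))]))
E
```

```text
t 3.2 at [555.7 106.4 130.1] F [ 0.1  0.1 -0.6] w -0.2
target [557.2 103.8  82. ] tool d [ 2.5  1.7 48.1] dr [0.03 0.01 0.39]
```

View pics/z1.png

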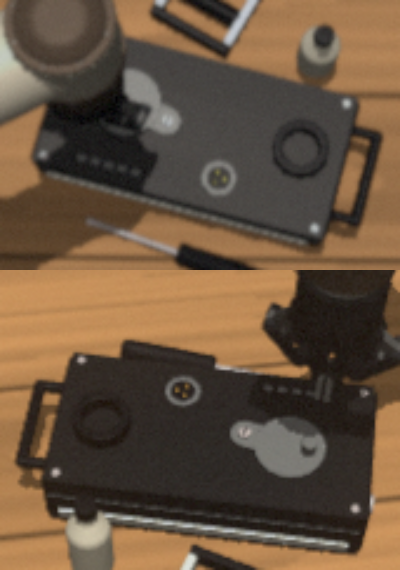

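The scene view shows the shut fingertips hanging on the -x side of the stud, clear of it. I'll descend now.

Request:
{"op": "send_rows", "data": {"translation": [[0,2,20],[0,0,18],[0,0,10],[0,0,0],[0,0,0]], "dr": [[0,0,0],[0,0,0],[0,0,0],[0,0,0],[0,0,0]], "grip": [0,0,0,0,0]}}

```text
clock: 3.92
position: [555.7, 104.4, 83.2]
ee_rot: [0.976, -0.218, 0.001, -0.0]
contact_force: [0.7, -0.1, 0.4]
gripper_width: -0.0
```

```bash
python3 - <<'E'
from h import *
delta(*pose(.19,-18,82))
cv2.imwrite("pics/s2.png",cv2.resize(arm.get_image("scene")[170:290,245:405,::-1],(800,600)))
E
```

```text
t 3.92 at [555.7 104.4  83.2] F [ 0.7 -0.1  0.4] w -0.0
target [566.2  99.5  82. ] tool d [11.6 -0.1  1.2] dr [-0.07 -0.07  0.31]
```

View pics/s2.png

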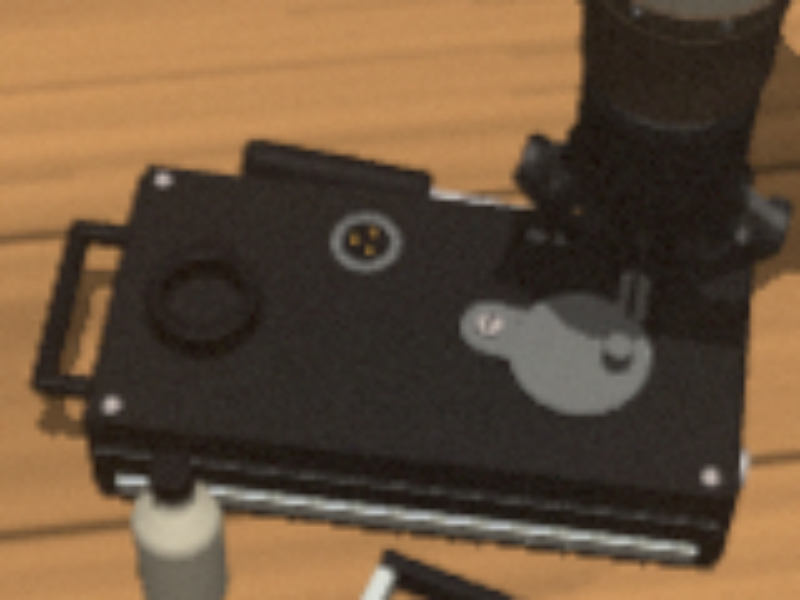

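The tips are beside the stud, which is at (618,345) px, and sit slightly outboard at (633,300). I'll shift 2 mm inward and start the push.

Request:
{"op": "send_rows", "data": {"translation": [[6,2,1],[5.5,0,0],[5.4,-1.3,0],[5.4,-1.3,0],[5.4,-1.3,0]], "dr": [[0,0,0],[0,0,0],[0,0,5],[0,0,5],[0,0,5]], "grip": [0,0,0,0,0]}}

```text
clock: 4.6
position: [581.0, 92.5, 81.5]
ee_rot: [0.939, -0.345, 0.0, -0.0]
contact_force: [-1.3, 0.3, 0.7]
gripper_width: -0.1
```

```bash
python3 - <<'E'
from h import *
delta(*pose(.19+.262,-18,82,61))
cv2.imwrite("pics/s3.png",cv2.resize(arm.get_image("scene")[170:290,245:405,::-1],(800,600)))
E
```

```text
t 4.6 at [581.   92.5  81.5] F [-1.3  0.3  0.7] w -0.1
target [581.3  93.   82. ] tool d [-0.1 -0.6 -0.5] dr [-0.02  0.    0.11]
```

View pics/s3.png

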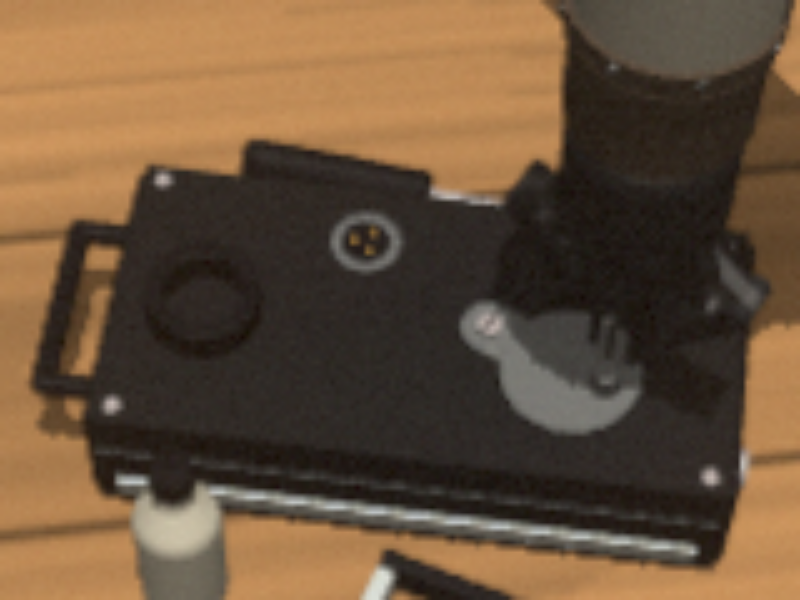

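The cover is turning with the stud, which is now at (605,378) px. The fingers are aligned with it and the force is 1.3 N. I'll continue 75°.

Request:
{"op": "send_rows", "data": {"translation": [[5.4,-1.3,0],[5.4,-1.3,0],[5.4,-1.3,0],[5.4,-1.3,0],[5.4,-1.3,0]], "dr": [[0,0,5],[0,0,5],[0,0,5],[0,0,5],[0,0,5]], "grip": [0,0,0,0,0]}}

```text
clock: 5.28
position: [603.2, 76.2, 81.4]
ee_rot: [0.842, -0.539, 0.0, -0.0]
contact_force: [-0.2, 0.7, 0.2]
gripper_width: 0.1
```

Request:
{"op": "send_rows", "data": {"translation": [[5.4,-1.3,0],[5.4,-1.3,0],[5.4,-1.3,0],[5.4,-1.3,0],[5.4,-1.3,0]], "dr": [[0,0,5],[0,0,5],[0,0,5],[0,0,5],[0,0,5]], "grip": [0,0,0,0,0]}}

```text
clock: 5.9
position: [616.4, 51.9, 81.4]
ee_rot: [-0.705, 0.709, -0.0, 0.001]
contact_force: [-0.2, 1.1, 0.2]
gripper_width: 0.2
```

```bash
python3 - <<'E'
from h import *
print(arm.read_state()['joints'])
delta(*pose(.19+np.radians(65),-18,82,61))
cv2.imwrite("pics/s4.png",cv2.resize(arm.get_image("scene")[170:290,245:405,::-1],(800,600)))
E
```

```text
[ 3.45272316e-01  5.11655242e-01 -1.95486696e-01 -2.57886402e-04
 -8.62376331e-01 -3.50184216e-01]
t 5.9 at [616.4  51.9  81.4] F [-0.2  1.1  0.2] w 0.2
target [616.5  52.4  82. ] tool d [-0.5 -0.1 -0.6] dr [-0.06  0.04  0.18]
```

View pics/s4.png

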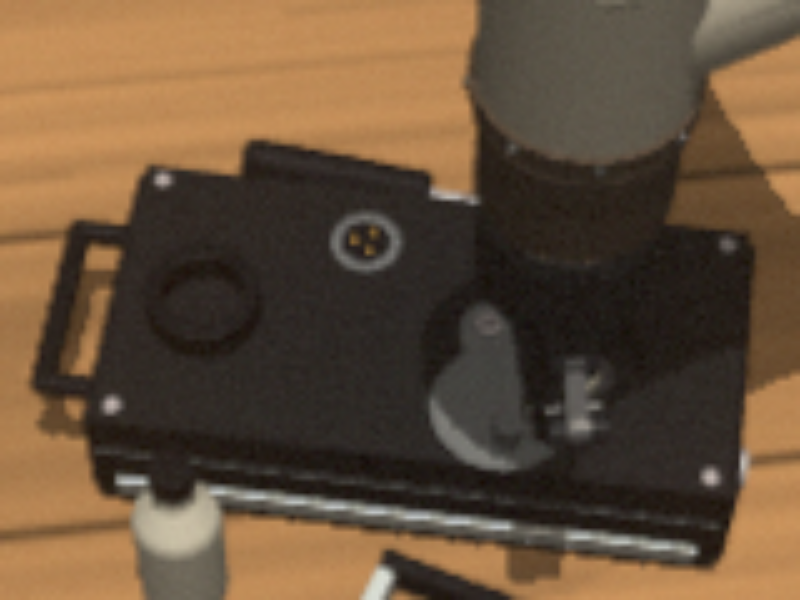

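The cover is at roughly 1.3 rad and the battery hasn't moved. Another 28° will get it fully clear.

Request:
{"op": "send_rows", "data": {"translation": [[5.4,-1.3,0],[5.4,-1.3,0],[5.4,-1.3,0],[5.4,-1.3,0],[5.4,-1.3,0]], "dr": [[0,0,5],[0,0,5],[0,0,5],[0,0,5],[0,0,5]], "grip": [0,0,0,0,0]}}

```text
clock: 6.58
position: [617.8, 24.4, 81.4]
ee_rot: [-0.536, 0.844, -0.0, 0.0]
contact_force: [-0.1, 0.2, 0.1]
gripper_width: 0.1
```

Request:
{"op": "send_rows", "data": {"translation": [[3.2,-0.8,0],[0,0,0],[-4,0,0],[-6,0,-5],[0,0,-30]], "dr": [[0,0,3],[0,0,0],[0,0,0],[0,0,0],[0,0,0]], "grip": [0,0,0,0,0]}}

```text
clock: 7.2
position: [620.4, 30.4, 114.8]
ee_rot: [-0.514, 0.858, 0.001, -0.002]
contact_force: [-0.1, 0.5, 0.7]
gripper_width: 0.2
```

```bash
python3 - <<'E'
from h import *
delta(np.r_[WELL,90],Y0-1.3)
for n in("scene","top"): cv2.imwrite(f"pics/{n}5.png",arm.get_image(n)[:,:,::-1])
a=cv2.imread("pics/top5.png")[185:300,235:405];b=cv2.imread("pics/scene5.png")[170:290,245:405]
cv2.imwrite("pics/z5.png",np.vstack([cv2.resize(a,(400,270)),cv2.resize(b,(400,300))]))
E
```

```text
t 7.2 at [620.4  30.4 114.8] F [-0.1  0.5  0.7] w 0.2
target [566.7  78.5  90. ] tool d [-17.2  70.   25. ] dr [  0.25  -0.13 -29.07]
```

View pics/z5.png

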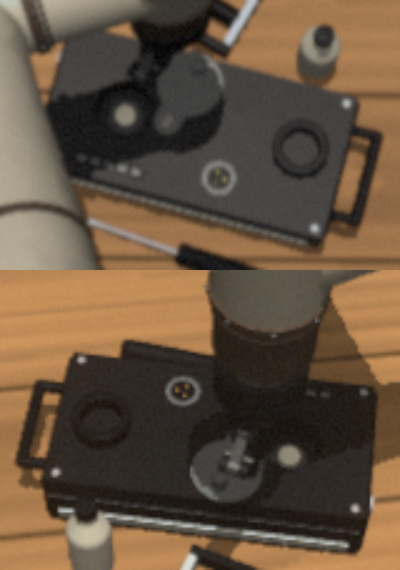

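The well is open and the light-coloured button shows at (125,116) px in the top crop and (289,455) in the scene crop. I'll check its position from both and move above it.

```bash
python3 - <<'E'
from h import *
a=cv2.imread("pics/top5.png")[185:300,235:405];b=cv2.imread("pics/scene5.png")[170:290,245:405]
for im,cam,o,g in((a,"top",(235,185),(53,49)),(b,"scene",(245,170),(115,74))):
    hsv=im.astype(int).min(2); y0,x0=g[1]-9,g[0]-9; w=hsv[y0:y0+19,x0:x0+19]
    m=(w>75).astype('uint8');n,l,s,c=cv2.connectedComponentsWithStats(m);print(cam,s[1:,4],c[1:])
    k=l[9,9] or 1;u=c[k]+[x0+o[0],y0+o[1]];print(u,P(cam,u,48))
E
```

```text
top [65] [[8.87692308 8.64615385]]
[287.87692308 233.64615385] [565.24524158  77.66138091  48.        ]
scene [59] [[9.18644068 8.74576271]]
[360.18644068 243.74576271] [569.02237674  78.32261932  48.        ]
```

Request:
{"op": "send_rows", "data": {"translation": [[-5,17,0],[-4,18,0],[-4,17,0],[-4,18,0],[0,0,0]], "dr": [[0,0,0],[0,0,0],[0,0,0],[0,0,0],[0,0,0]], "grip": [0,0,0,0,0]}}

```text
clock: 7.92
position: [566.5, 79.1, 116.5]
ee_rot: [-0.514, 0.858, 0.0, -0.0]
contact_force: [0.0, 0.4, -0.5]
gripper_width: 0.1
```

```bash
python3 - <<'E'
from h import *
delta(np.r_[WELL,50],Y0-1.88)
E
```

```text
t 7.92 at [566.5  79.1 116.5] F [ 0.   0.4 -0.5] w 0.1
target [566.7  78.5  50. ] tool d [ 0.4 -0.4 66.5] dr [ 0.02 -0.01  4.22]
```

The button measures (567,78) from the two views, which agrees with the well centre. Descending to just above it.

Request:
{"op": "send_rows", "data": {"translation": [[0,0,20],[0,0,20],[0,0,15],[0,0,8],[0,0,0]], "dr": [[0,0,0],[0,0,0],[0,0,0],[0,0,0],[0,0,0]], "grip": [0,0,0,0,0]}}

```text
clock: 8.55
position: [567.7, 77.8, 52.9]
ee_rot: [-0.514, 0.858, 0.0, -0.0]
contact_force: [0.9, 1.1, 0.5]
gripper_width: 0.1
```

Request:
{"op": "send_rows", "data": {"translation": [[0,0,3],[0,0,2.5],[0,0,2],[0,0,1],[0,0,0]], "dr": [[0,0,0],[0,0,0],[0,0,0],[0,0,0],[0,0,0]], "grip": [0,0,0,0,0]}}

```text
clock: 9.18
position: [568.1, 78.1, 45.2]
ee_rot: [-0.514, 0.858, -0.0, 0.0]
contact_force: [-0.0, 0.4, 4.1]
gripper_width: 0.0
```

Request:
{"op": "send_rows", "data": {"translation": [[0,0,1.5],[0,0,1.5],[0,0,1],[0,0,0],[0,0,0]], "dr": [[0,0,0],[0,0,0],[0,0,0],[0,0,0],[0,0,0]], "grip": [0,0,0,0,0]}}

```text
clock: 9.8
position: [568.2, 78.1, 42.0]
ee_rot: [-0.514, 0.858, -0.0, 0.0]
contact_force: [-2.3, 0.5, 9.4]
gripper_width: -0.2
```

The button has bottomed out: z is 42.0 as expected and the force is 9.4 N, above the 5 N needed. I'll hold here for more than 3 s.

Request:
{"op": "send_rows", "data": {"translation": [[0,0,0.5],[0,0,0],[0,0,0],[0,0,0],[0,0,0]], "dr": [[0,0,0],[0,0,0],[0,0,0],[0,0,0],[0,0,0]], "grip": [0,0,0,0,0]}}

```text
clock: 10.42
position: [568.2, 78.1, 42.0]
ee_rot: [-0.514, 0.858, -0.0, 0.0]
contact_force: [-2.7, 0.9, 12.3]
gripper_width: 0.1
```

Request:
{"op": "send_rows", "data": {"translation": [[0,0,0],[0,0,0],[0,0,0],[0,0,0],[0,0,0]], "dr": [[0,0,0],[0,0,0],[0,0,0],[0,0,0],[0,0,0]], "grip": [0,0,0,0,0]}}

```text
clock: 11.05
position: [568.2, 78.1, 42.0]
ee_rot: [-0.514, 0.858, -0.0, 0.0]
contact_force: [-4.1, 0.5, 11.5]
gripper_width: -0.2
```

Request:
{"op": "send_rows", "data": {"translation": [[0,0,0],[0,0,0],[0,0,0],[0,0,0],[0,0,0]], "dr": [[0,0,0],[0,0,0],[0,0,0],[0,0,0],[0,0,0]], "grip": [0,0,0,0,0]}}

```text
clock: 11.68
position: [568.2, 78.1, 42.0]
ee_rot: [-0.514, 0.858, -0.0, 0.0]
contact_force: [-2.2, 1.2, 12.3]
gripper_width: 0.5
```

Request:
{"op": "send_rows", "data": {"translation": [[0,0,0],[0,0,0],[0,0,0],[0,0,0],[0,0,0]], "dr": [[0,0,0],[0,0,0],[0,0,0],[0,0,0],[0,0,0]], "grip": [0,0,0,0,0]}}

```text
clock: 12.3
position: [568.2, 78.1, 42.0]
ee_rot: [-0.514, 0.858, -0.0, 0.001]
contact_force: [-2.8, 0.2, 11.8]
gripper_width: -0.3
```

Request:
{"op": "send_rows", "data": {"translation": [[0,0,0],[0,0,0],[0,0,0],[0,0,0],[0,0,0]], "dr": [[0,0,0],[0,0,0],[0,0,0],[0,0,0],[0,0,0]], "grip": [0,0,0,0,0]}}

```text
clock: 12.92
position: [568.2, 78.1, 42.0]
ee_rot: [-0.514, 0.858, -0.0, 0.001]
contact_force: [-4.0, 0.7, 12.7]
gripper_width: -0.3
```

Held for about 3.1 s at 12 N. Coming out.

Request:
{"op": "send_rows", "data": {"translation": [[0,0,-5],[0,0,-15],[0,0,-25],[0,0,-25],[0,0,-10]], "dr": [[0,0,0],[0,0,0],[0,0,0],[0,0,0],[0,0,0]], "grip": [0,0,0,0,0]}}

```text
clock: 13.55
position: [568.1, 78.1, 121.8]
ee_rot: [-0.514, 0.858, -0.0, 0.001]
contact_force: [-0.1, 0.0, 0.1]
gripper_width: 0.0
```

```bash
python3 - <<'E'
from h import *
for n in("scene","top"): cv2.imwrite(f"pics/{n}6.png",arm.get_image(n)[:,:,::-1])
a=cv2.imread("pics/top6.png")[185:300,235:405];b=cv2.imread("pics/scene6.png")[190:290,245:405]
cv2.imwrite("pics/z6t.png",cv2.resize(a,None,fx=4.7,fy=4.7));cv2.imwrite("pics/z6s.png",cv2.resize(b,None,fx=5,fy=5))
for n in("scene","top"): print(arm.place_of("stud",n),arm.place_of("pivot",n))
print(pose(1.84,0,80))
delta(*pose(1.84,26,120))
E
```

```text
[{'xyz': [610.2, 2.8, 88.6], 'confidence': 0.63}] [{'xyz': [556.0, 32.4, 70.8], 'confidence': 0.97}, {'xyz': [526.5, -98.4, 73.0], 'confidence': 0.37}]
[{'xyz': [612.4, 3.3, 84.0], 'confidence': 0.81}] [{'xyz': [559.8, 38.9, 74.4], 'confidence': 0.59}]
(array([609.95629586,   3.394277  ,  80.        ]), -2.0945)
t 13.85 at [567.   77.7 119.1] F [-0.3 -0.3 -0.1] w 0.3
target [597.  -19.1 120. ] tool d [ 71.2 -72.2  -0.9] dr [ 0.1  -0.1   1.79]
```

View pics/z6s.png

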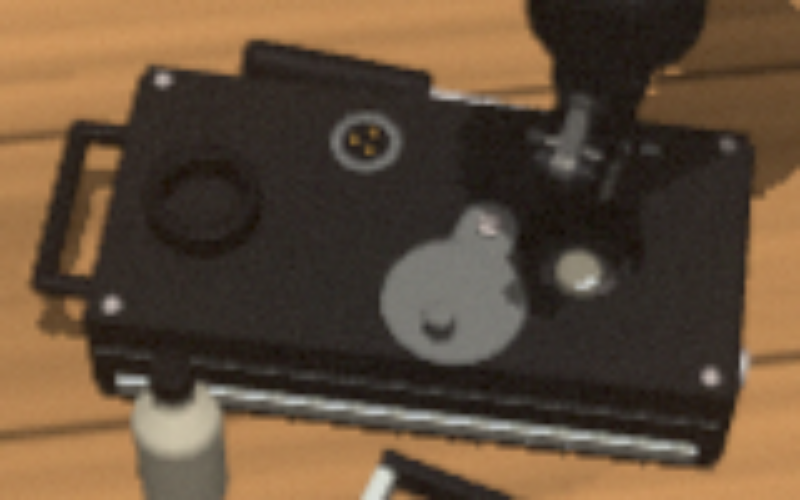

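View pics/z6t.png

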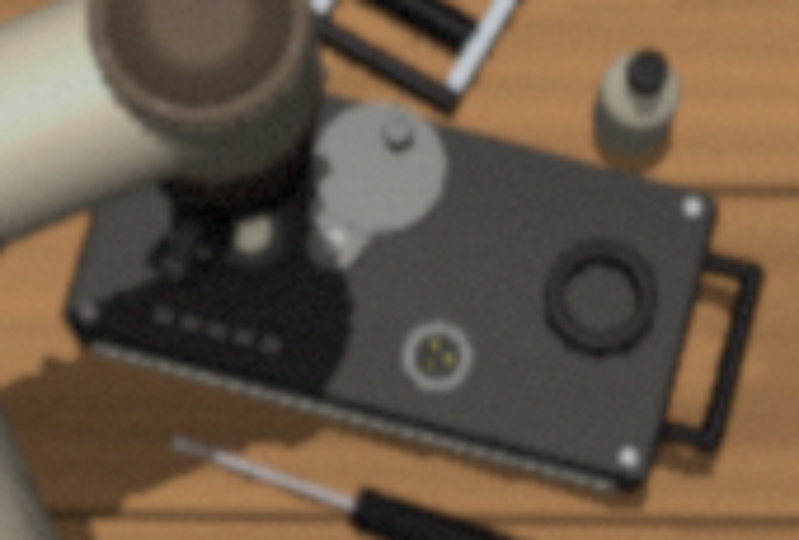

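The well is open and the button is up. The stud is at (436,320) px in the scene crop and (398,130) in the top crop, about 1.84 rad. The networks agree, giving (611,3). Moving to its far side at height.

Request:
{"op": "send_rows", "data": {"translation": [[18,-18,0],[18,-18,0],[18,-18,0],[19,-17,0],[0,0,0]], "dr": [[0,0,0],[0,0,0],[0,0,0],[0,0,2],[0,0,0]], "grip": [0,0,0,0,0]}}

```text
clock: 14.48
position: [595.5, -21.3, 119.1]
ee_rot: [-0.497, 0.867, 0.0, -0.001]
contact_force: [-0.5, -0.2, -0.1]
gripper_width: -0.1
```

```bash
python3 - <<'E'
from h import *
for cam,uv,f,o in(("scene",(437,319),5,(245,190)),("top",(398,128),4.7,(235,185))):
    s=P(cam,((uv[0]+.5)/f+o[0]-.5,(uv[1]+.5)/f+o[1]-.5),93);d=s[:2]-PIV;print(s,np.hypot(*d),np.pi/2+Y0-np.arctan2(d[1],d[0]))
delta(*pose(1.84,28,82,62))
cv2.imwrite("pics/s7.png",cv2.resize(arm.get_image("scene")[170:290,245:405,::-1],(800,600)))
E
```

```text
[615.02204813   2.41333392  93.        ] 67.89824811228392 1.8151976106093375
[609.83112321   2.55674059  93.        ] 63.31535045831847 1.8524440898392998
t 14.47 at [595.5 -21.3 119.1] F [-0.5 -0.2 -0.1] w -0.1
target [595.1 -20.4  82. ] tool d [-0.7  0.7 37.1] dr [ 0.1  -0.08 -0.33]
```

View pics/s7.png

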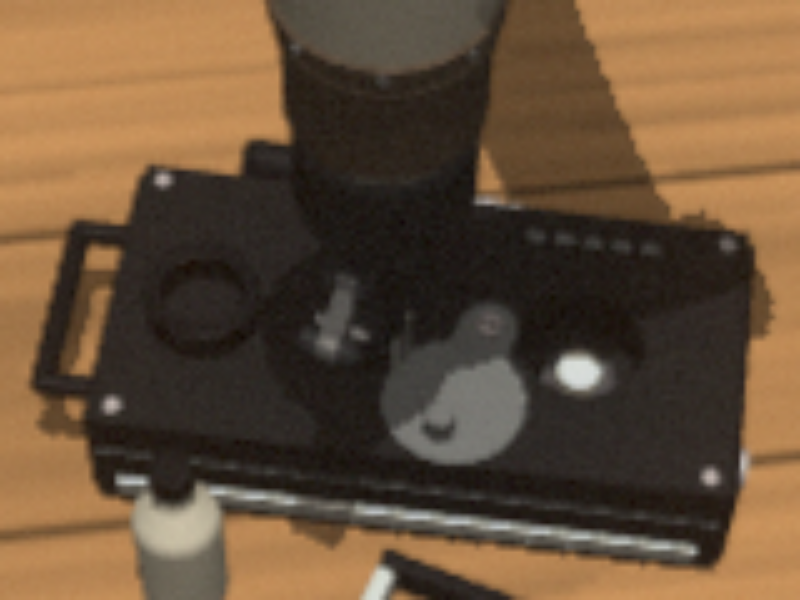

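Request:
{"op": "send_rows", "data": {"translation": [[0,1,15],[0,0,15],[0,0,7],[0,0,0],[0,0,0]], "dr": [[0,0,0],[0,0,0],[0,0,0],[0,0,0],[0,0,0]], "grip": [0,0,0,0,0]}}

```text
clock: 15.15
position: [595.4, -19.2, 83.6]
ee_rot: [-0.499, 0.867, -0.0, 0.0]
contact_force: [0.8, 0.1, 0.7]
gripper_width: 0.1
```

Request:
{"op": "send_rows", "data": {"translation": [[-5,0,0],[-5,0,0],[-5.5,-1.3,0],[-5.5,-1.3,0],[-5.5,-1.3,0]], "dr": [[0,0,0],[0,0,0],[0,0,-5],[0,0,-5],[0,0,-5]], "grip": [0,0,0,0,0]}}

```text
clock: 15.78
position: [610.7, 2.6, 83.6]
ee_rot: [-0.609, 0.793, -0.0, -0.0]
contact_force: [-0.5, -1.0, -0.1]
gripper_width: 0.0
```

```bash
python3 - <<'E'
from h import *
delta(*pose(1.84-.262,18,82,62))
cv2.imwrite("pics/s8.png",cv2.resize(arm.get_image("scene")[170:290,245:405,::-1],(800,600)))
E
```

```text
t 15.78 at [610.7   2.6  83.6] F [-0.5 -1.  -0.1] w 0.0
target [610.6   1.5  82. ] tool d [ 1.1 -0.2  1.6] dr [ 0.   -0.02 -0.03]
```

View pics/s8.png

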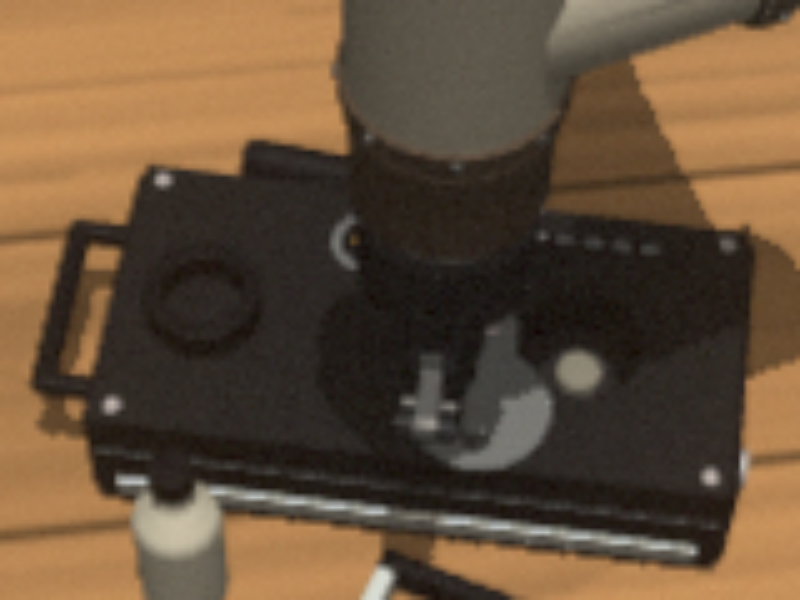

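The cover is moving back, with its disc at (490,420) px. Continuing.

Request:
{"op": "send_rows", "data": {"translation": [[-5.5,-1.3,1],[-5.5,-1.3,0],[-5.5,-1.3,0],[-5.5,-1.3,0],[-5.5,-1.3,0]], "dr": [[0,0,-5],[0,0,-5],[0,0,-5],[0,0,-5],[0,0,-5]], "grip": [0,0,0,0,0]}}

```text
clock: 16.45
position: [619.4, 29.1, 82.5]
ee_rot: [0.765, -0.643, 0.0, 0.0]
contact_force: [0.2, -0.9, 0.1]
gripper_width: 0.2
```

Request:
{"op": "send_rows", "data": {"translation": [[-5.5,-1.3,0],[-5.5,-1.3,0],[-5.5,-1.3,0],[-5.5,-1.3,0],[-5.5,-1.3,0]], "dr": [[0,0,-5],[0,0,-5],[0,0,-5],[0,0,-5],[0,0,-5]], "grip": [0,0,0,0,0]}}

```text
clock: 17.08
position: [616.2, 56.9, 82.4]
ee_rot: [0.887, -0.463, -0.0, 0.0]
contact_force: [0.4, -1.5, 0.1]
gripper_width: 0.2
```

```bash
python3 - <<'E'
from h import *
delta(*pose(1.84-np.radians(65),18,82,62))
cv2.imwrite("pics/s9.png",cv2.resize(arm.get_image("scene")[170:290,245:405,::-1],(800,600)))
E
```

```text
t 17.07 at [616.2  56.9  82.4] F [ 0.4 -1.5  0.1] w 0.2
target [616.5  55.7  82. ] tool d [1.2 0.4 0.4] dr [ 0.03 -0.01 -0.1 ]
```

View pics/s9.png

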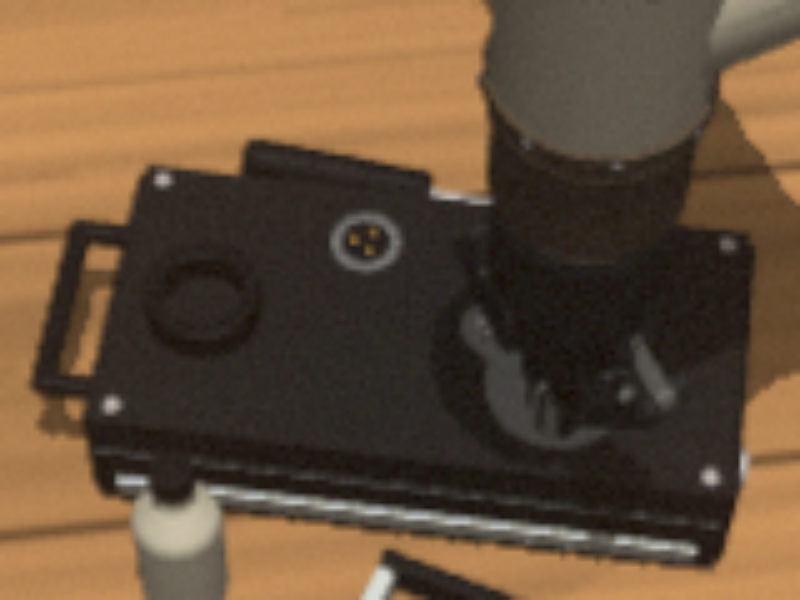

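The cover is about 60% shut and tracking well.

Request:
{"op": "send_rows", "data": {"translation": [[-5.5,-1.3,0],[-5.5,-1.3,0],[-5.5,-1.3,0],[-5.5,-1.3,0],[-5.5,-1.3,0]], "dr": [[0,0,-5],[0,0,-5],[0,0,-5],[0,0,-5],[0,0,-5]], "grip": [0,0,0,0,0]}}

```text
clock: 17.75
position: [601.8, 80.8, 82.5]
ee_rot: [0.966, -0.26, 0.0, -0.0]
contact_force: [1.0, -0.7, -0.2]
gripper_width: -0.2
```

Request:
{"op": "send_rows", "data": {"translation": [[-3.3,-0.8,0],[-3.3,-0.8,0],[-3.3,-0.8,0],[0,0,0],[0,0,0]], "dr": [[0,0,-3],[0,0,-3],[0,0,-3],[0,0,0],[0,0,0]], "grip": [0,0,0,0,0]}}

```text
clock: 18.38
position: [594.0, 87.6, 82.4]
ee_rot: [0.983, -0.185, 0.0, -0.0]
contact_force: [0.6, 0.4, -0.1]
gripper_width: -0.1
```

```bash
python3 - <<'E'
from h import *
delta(*pose(0,18,82,62))
cv2.imwrite("pics/s10.png",cv2.resize(arm.get_image("scene")[170:290,245:405,::-1],(800,600)))
E
```

```text
t 18.38 at [594.   87.6  82.4] F [ 0.6  0.4 -0.1] w -0.1
target [588.4  90.4  82. ] tool d [-6.2 -0.5  0.4] dr [-0.02 -0.01 -6.71]
```

View pics/s10.png

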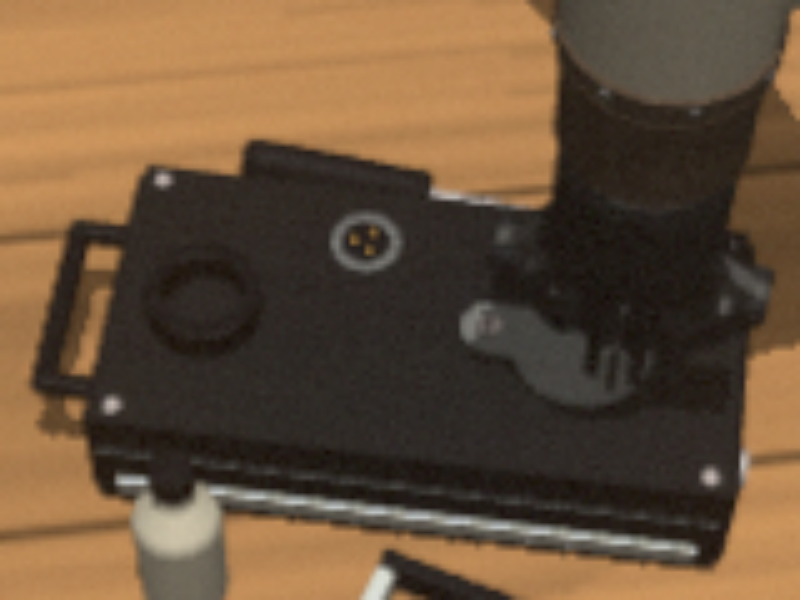

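Request:
{"op": "send_rows", "data": {"translation": [[-2.2,-0.5,0],[-2.2,-0.5,0],[-2,-0.4,0],[0,0,0],[0,0,0]], "dr": [[0,0,-2],[0,0,-2],[0,0,-2],[0,0,0],[0,0,0]], "grip": [0,0,0,0,0]}}

```text
clock: 19.05
position: [589.0, 90.9, 82.5]
ee_rot: [0.991, -0.132, 0.001, -0.0]
contact_force: [4.1, -1.0, -1.3]
gripper_width: 0.3
```

Request:
{"op": "send_rows", "data": {"translation": [[-1,0,0],[-1,0,0],[0,0,0],[0,0,0],[0,0,0]], "dr": [[0,0,0],[0,0,0],[0,0,0],[0,0,0],[0,0,0]], "grip": [0,0,0,0,0]}}

```text
clock: 19.68
position: [587.9, 91.4, 82.6]
ee_rot: [0.991, -0.132, 0.002, -0.0]
contact_force: [6.6, -2.5, -3.2]
gripper_width: 0.1
```

```bash
python3 - <<'E'
from h import *
delta(*pose(0,18,82,62))
E
```

```text
t 19.68 at [587.9  91.4  82.6] F [ 6.6 -2.5 -3.2] w 0.1
target [588.4  90.4  82. ] tool d [0.8 0.9 0.6] dr [-0.07 -0.17 -0.61]
```

The force has climbed to about 7 N at the expected shut position, so the cover is on its stop. Now I'll back off, lift and retreat.

Request:
{"op": "send_rows", "data": {"translation": [[3,0,0],[7,0,0],[3,0,-10],[0,0,-40],[0,0,-50]], "dr": [[0,0,0],[0,0,0],[0,0,0],[0,0,0],[0,0,0]], "grip": [0,0,0,0,0]}}

```text
clock: 20.3
position: [598.2, 87.8, 182.9]
ee_rot: [0.991, -0.132, -0.001, 0.001]
contact_force: [1.2, -0.6, 0.4]
gripper_width: 0.1
```

Request:
{"op": "send_rows", "data": {"translation": [[0,-30,-20],[0,-30,0],[0,-30,0],[0,-30,0],[0,-30,0]], "dr": [[0,0,0],[0,0,0],[0,0,0],[0,0,0],[0,0,0]], "grip": [0,0,0,0,0]}}

```text
clock: 20.92
position: [637.6, 234.5, 200.1]
ee_rot: [0.991, -0.132, -0.002, 0.001]
contact_force: [0.4, 0.1, 0.5]
gripper_width: -0.2
```

```bash
python3 - <<'E'
from h import *
for n in("scene","top"): cv2.imwrite(f"pics/{n}11.png",arm.get_image(n)[:,:,::-1])
a=cv2.imread("pics/top11.png")[185:300,235:405];b=cv2.imread("pics/scene11.png")[190:290,245:405]
cv2.imwrite("pics/z11t.png",cv2.resize(a,None,fx=4.7,fy=4.7));cv2.imwrite("pics/z11s.png",cv2.resize(b,None,fx=5,fy=5))
for n in("scene","top"): print(arm.place_of("stud",n),arm.place_of("pivot",n))
print(pose(0,0,80))
E
```

```text
[{'xyz': [568.5, 94.8, 88.0], 'confidence': 0.97}] [{'xyz': [557.9, 32.4, 71.1], 'confidence': 0.78}, {'xyz': [548.3, 8.1, -1.9], 'confidence': 0.22}]
[{'xyz': [570.2, 97.1, 82.8], 'confidence': 0.65}] [{'xyz': [433.8, 26.1, -0.5], 'confidence': 0.67}, {'xyz': [556.9, 38.2, 77.9], 'confidence': 0.65}]
(array([571.26097736,  95.87072574,  80.        ]), -0.2545)
```

View pics/z11s.png

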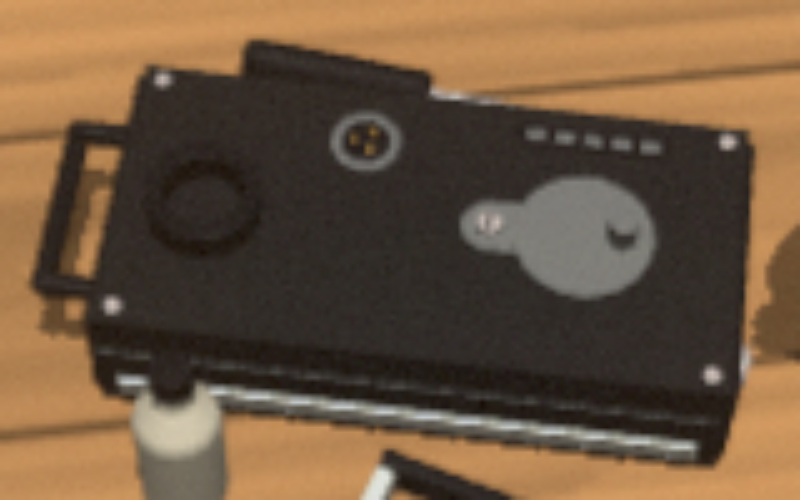

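View pics/z11t.png

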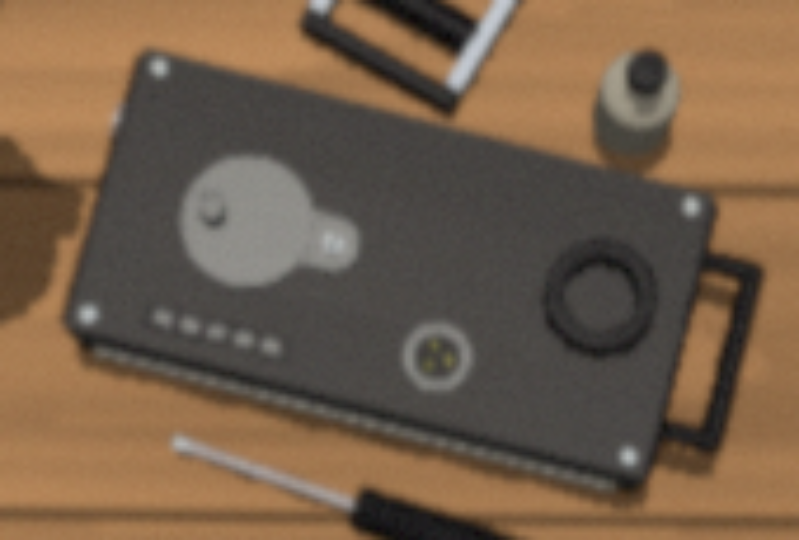

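```bash
python3 - <<'E'
from h import *
T=dict(ax=((159,67),72),bx=((690,207),72),cx=((87,313),72),dx=((628,457),72),disc=((247,220),77),piv=((334,242),79),stud=((210,206),93))
S=dict(ax=((712,374),72),bx=((112,304),72),cx=((728,141),72),dx=((163,80),72),disc=((586,237),77),piv=((488,223),79),stud=((621,227),93))
for cam,D,f,off in(("top",T,4.7,(235,185)),("scene",S,5,(245,190))):
    Q={k:P(cam,((u+.5)/f+off[0]-.5,(v+.5)/f+off[1]-.5),z) for k,((u,v),z) in D.items()}
    c=sum(Q[k] for k in('ax','bx','cx','dx'))/4;y=Q['ax']+Q['cx']-Q['bx']-Q['dx']
    print(cam,c,np.arctan2(y[1],y[0])-np.pi/2)
    pv=c+30*y/np.linalg.norm(y)
    for k in('disc','stud'):
        for n,p in(('pivpix',Q['piv']),('pivbat',pv)):
            d=Q[k]-p;print(k,n,np.arctan2(y[1],y[0])-np.arctan2(d[1],d[0]))
E
```

```text
top [546.48461739   5.68839461  72.        ] -0.25142636251718975
disc pivpix -0.0038094365087413262
disc pivbat 0.0009848538585004452
stud pivpix -0.014349861570572386
stud pivbat -0.011058750253778227
scene [547.86923223   6.92157199  72.        ] -0.2465895843748238
disc pivpix 0.008166216248890246
disc pivbat 0.04826603786633088
stud pivpix 0.0506514446346058
stud pivbat 0.08114942082348175
```

```bash
python3 - <<'E'
from bench import arm
s=arm.read_state();print(s['clock'],s['contact_force']);print(arm.job_done())
E
```

```text
21.225 [-0.28308592  0.13421861 -0.38221803]
the job is handed in; nothing more can be done
None
```

I reset the battery and handed the job in at 21.2 s of the 64 s allowed. No verdict is reported, so what follows rests on my own checks.

- **Opening:** I pushed the cover by its stud with shut fingertips from about 0.19 rad (it started slightly ajar) to about 1.84 rad.
- **Button:** I pressed it to its stop, with the tip at z 42.0 mm as expected. I held it there for about 3.1 s at about 12 N, and the button looked up again afterwards.
- **Closing:** I pushed the cover back until the force rose to about 7 N at the expected shut position, then moved the arm clear.

**Last checks:**
- **Cover angle:** the top camera gives about 0 rad (−0.01 to 0.00). The scene camera disagrees somewhat, at 0.01 to 0.08 rad depending on which points are used. All of these are inside the 0.1 rad limit, and I put the spread down to calibration because the cover was against its stop.
- **Battery:** it moved about 1 mm and turned less than 0.01 rad, which is about the measuring error.
- **Surroundings:** the tape roll, screwdriver, bottle and pedal look unmoved in the last pictures. I didn't re-check the grease tub, cassette and wrench.
- **Contact:** the force on the tool was near zero at hand-in.

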